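# Clamp the syringe, roll the pusher to its gauge line, start the pump

### The arm

A 6-joint arm with a two-finger parallel gripper is mounted at the origin on a cart in front of the work surface, level with it; the furniture and walls round the work are solid. World frame = base frame: x ahead of the robot, y to its left, z up, the work surface at z = 0. Lengths are in m, angles in rad, forces in N, time in s.
With the tool pointing down it reaches from about 0.15 to 0.775 m from the base axis. Payload 6.1 kg.
Tool frame: the origin (TCP) lies on the mounting face of the last link; the fingertips stand 173 mm ahead of it and the grasp point (between the pads) lies 155 mm ahead of it (finger_overhang is the distance from the TCP to the fingertips, in m); z points along the fingers, y is the line along which they close (so a half turn about z gives the same grasp; the last joint's range is limited). The gripper opens to 85 mm and grips with 20 to 120 N. Pads are 22 mm wide; open, the fingers measure 114 mm over their backs; the gripper's body (76 mm by 85 mm) begins 54 mm behind the grasp point. The pads swing forward as they close: fully open they stand 13 mm farther back than shut.
Start: joints at [1.222, 0.126, -0.04, 1.405, 0, 1.571], TCP at [0.179, 0.493, 0.405] pointing down, gripper open.
Joint ranges: [-2.72, 2.72], [-0.95, 1.95], [-1.27, 1.35], [-1.78, 2.02], [-1.46, 1.47], [-3.14, 3.14]. Speed limits (rad/s): [2.39, 2.39, 3.01, 3.14, 3.14, 3.14].

### API

Orientations are given as a unit quaternion [w, x, y, z].
In Python, from station import get_state, capture, camera_params, job_done, find_in, finger_overhang gives the robot as it stands.
- The arm moves only by the tool jog_arm, never from a script. Its argument "motion" is one flat list of numbers, 4 for each row, row after row: the shift along the tool's x, y, z in m, then the turn about the tool's z in rad. In form: [x, y, z, roll, x, y, z, roll, ...]. A call has 1 to 12 rows; each row shifts and turns the commanded pose from where the row before left it, along the tool's axes as they then stand; what a row does not reach is not made up. A row lasts 1/12 s, in which the tool goes at most 41.7 mm and 7.16 degrees, less where a joint would pass 70% of its speed; a pose out of reach is approached as far as the arm can. A call with a gripper value outside its range is refused whole. "jaw" is the closure in counts, from 0 (fully open) to 255 (shut), set as the call begins (left out, the last holds). The fingers move at their own pace and stop on an object; "newtons" is the grip in N (left out, the last holds). Time passes only in rows, so rows that do not move let the fingers close. It gives the time, the measured TCP pose, the force, the opening and the grip force at its end, in the units of the state.
- get_state(): the state, without advancing time (a new reading comes with each control period).
- capture(name): name is "scene" or "top" or "wrist"; returns the picture (480x640x3 uint8, red, green, blue); there is no depth.
- camera_params(name): a dict with "fx", "fy", "cx", "cy" (pixels), "k1" (the pictures are not rectified: a ray, as slopes to the right and down, at radius r is drawn at 1 + k1 r^2 times it, then the intrinsics apply), "xyz" and "rotation" of the camera in the world. Camera axes: x right, y down, z forward; pixel columns grow to the right and rows downward; lengths in m; the calibration is good to about 2 mm. A picture is of the moment at which its call begins: read the wrist's pose just before it. camera_params takes no time and is no camera call; for the wrist camera it gives the pose at the moment of the call.
- job_done(): hands the job in; it is judged then, once.
Trained networks look in the newest picture that a camera, given by its name, has taken for a name from the list of things; names that differ only in an ending like _2 or _b are one class to them, and where a whole thing is asked for, a point or a joint stands for the part that bears it (a point fixed in the world has none). Each returns a list of dicts, best first, with "conf" (0 to 1); they miss things now and then, are a little off and sometimes report something else, mostly with a low value. They report only what shows in the picture. A call takes as long as a camera call. They do not tell look-alikes from the thing itself.
- find_in(camera, thing): "uv" ([column, row] in pixels, amid what is visible of it).
The state is a dict: "time_s": time; "joint_pos": joint angles; "qvel": joint speeds; "tau": joint torques, N m; "position": TCP position; "orientation": TCP orientation; "ft_force": force on the tool from outside, world axes, zero at the start; "torque": the same for the moment, N m; "finger_gap": finger opening in m; "grasp_force": force on a finger pad.
Only numpy, scipy, OpenCV 4.12 (cv2) and the standard library are available. Lean on these libraries where they do the work, as an engineer would, in place of code of your own. Each camera call takes 0.05 s, during which the arm holds its last target. There are 200 camera calls.

### The job

Get the syringe pump ready with a fingertip, lifting nothing: push the blue barrel clamp all the way down over the syringe, then roll the knurled handwheel until the pointer on the pusher block stands on the red gauge line of the scale, which leaves the small set gap in front of the plunger. Then press the green start button and withdraw. Do not run the pusher into the plunger, do not start before the gap is set, and leave the syringe lying in its cradle and the other things on the bench where they are.

Things in the scene. Friction and masses are not known exactly. Their poses are not given: they have to be found in the camera images.
- pump: Syringe pump, fixed: light grey housing 150 (x) x 270 (y) x 54 mm high. Origin: centre of underside; x from control panel to back, y along syringe to its nozzle, z up. On top at x=+20 mm, from -y to +y: bearing block (top z=86 mm), rods and screw, grey pusher block (62x20 mm, top z=113 mm), syringe in aluminium cradle (y=18-110 mm, top z=100 mm). Button panel along the -x edge.
- wheel_axis (a point): Centre of the knurled handwheel, a grey steel disc of radius 25 mm, 18 mm wide, outside the pump's -y end, on a level axis along the pump's y; its top is free from above. Light friction (0.8 N at the rim); it stays where it is left. Rolling its top towards the pump's -x side (control panel) moves the pusher to +y and closes the gap; the other way opens it.
- wheel (a joint): Turn of the handwheel in rad, growing as its top rolls towards the pump's -x side; 1 rad moves the pusher 3 mm. Range 0 to 6.8; 5.0 puts the pointer on the gauge line, 6.3 would touch the plunger. It starts between 0 and 1.6.
- pointer (a point): Tip of the black pointer on the pusher block, above the scale; it travels along the pump's y with the pusher.
- gauge_mark (a point): The red gauge line across the white scale strip on the housing, at the pointer's height. The pointer is on the line when both have the same y in the pump's frame; it starts 10 to 15 mm short, on the -y side. On the line the pusher face is 4 mm short of the plunger's thumb rest.
- clamp (a joint): Blue barrel clamp, an arm 22 mm wide, 66 mm long; hinge along the pump's y at (-8.5, 70, 99) mm in its frame. 0 rad: open, standing up, leaning 20 deg to the pump's -x side; 1.9: closed, level over the barrel, pointing to +x, top 113 mm above the bench. Starts at 0 to 0.3, stays where left (under 1.5 N at its end); pushed from its -x side over to +x, then down.
- clamp_pad (a point): Ribbed thumb patch on the outer face of the clamp arm, 45 mm from the hinge; with the clamp closed it faces up.
- start_top (a point): Top centre of the green start button, 22 mm across, on the control panel; it is pressed straight down, sinks 4 mm, takes 4 N and springs back.
- start (a joint): Travel of the green start button in m: 0 out, 0.004 fully pressed.
- syringe: Clear 20 ml syringe lying loose in the pump's cradle along the pump's y; origin on its axis at the finger flange, y towards the nozzle; barrel 21 mm across, 80 mm long, white plunger drawn 59 mm out to the -y side of the origin.
- reagent_red: Small dropper bottle with red cap, 25 x 26 x 74 mm, origin under its foot; bystander.
- reagent_blue: Small dropper bottle with blue cap, 25 x 26 x 74 mm, origin under its foot; bystander.
- cup_blue: Sample cup with blue lid, 58 x 58 x 70 mm, origin under its foot; bystander.
- cup_white: Sample cup with white lid, 58 x 58 x 70 mm, origin under its foot; bystander.
- timer: Lab timer lying on the bench, 66 x 64 x 19 mm, origin under it; bystander.
- dish: Petri dish with lid, 60 mm across, 14 mm high, origin under it; bystander.
Not all that is in view belongs to the job. Leave any yellow look-alike of the syringe alone.

How it is judged:
On the way, in this order (a step that is already met when the one before it is completed fails the run):
1. the blue clamp is folded down over the barrel (value of joint clamp above 1.78 rad), for 0.2 s.
2. the wheel is rolled until the pointer stands on the red gauge line, within 2 mm (y of pointer in the frame of gauge_mark between -0.002 and 0.002 m and velocity of joint wheel between -0.1 and 0.1 rad/s), for 0.2 s.
3. the green start button is pressed (value of joint start above 0.003 m), for 0.05 s.
At the end, for the whole second after the job is handed in: the clamp is down (above 1.78 of 1.9 rad), the pointer stands within 2 mm of the red gauge line, the start button has been pressed and is out again, and the syringe lies at rest in its cradle (value of joint clamp above 1.78 rad and y of pointer in the frame of gauge_mark between -0.002 and 0.002 m and value of joint start below 0.001 m and z of syringe in the frame of pump below 0.1 m and linear speed of syringe below 0.02 m/s); the robot touches nothing.
It fails at once if the pusher is run into the plunger (more than 3.2 mm past the gauge line) (y of pointer in the frame of gauge_mark above 0.0032 m).
It fails at once if the start button is pressed with the clamp up or the pointer off the gauge line by more than 2 mm (value of joint start above 0.002 m and (value of joint clamp below 1.78 rad or y of pointer in the frame of gauge_mark below -0.002 m or y of pointer in the frame of gauge_mark above 0.002 m)).
It fails at once if the syringe is lifted or shoved out of its place in the cradle by more than 6 mm (distance of syringe from where it was at the start of the episode above 0.006 m).
It fails at once if a bystander is moved by more than 15 mm (distance of any of reagent_red, reagent_blue, cup_blue, cup_white, timer, dish from where it was at the start of the episode above 0.015 m).
It also fails if it takes over 58 s, if anything falls off the work surface, if the arm or the gripper's body presses on something with over 40 N, if the wrist force passes 120 N, or if a joint passes its speed limit or range.

## Working session

There is one attempt and no reset: what is moved stays moved. The work goes in short steps, Python scripts to look and compute and a tool call to move; the robot and the scene stay as the last step left them, time stands still between calls to the robot, and variables do not carry over. Pictures are saved under pics/ and viewed, at most 10 in all, crops included, and the job is handed in when it is done.

Besides the shell and the picture viewer there is one more tool, called after "Call:" as a command line: name --argument value ..., lists and objects as JSON in quotes. jog_arm: Moves the arm, as the interface text tells. Its arguments: {"type":"object","properties":{"motion":{"type":"array"},"jaw":{"type":"number"},"newtons":{"type":"number"}},"required":["motion"]}

```bash
mkdir -p pics; cat > h.py <<'E'
import numpy as np, cv2
from station import *
def px2ray(c,uv):
    K=np.array([[c['fx'],0,c['cx']],[0,c['fy'],c['cy']],[0,0,1.]])
    p=cv2.undistortPoints(np.array([[uv]],float),K,np.array([c['k1'],0,0,0.]))[0,0]
    # world ray
    R=np.array(c['rotation'],float).reshape(3,3)
    d=R@np.array([p[0],p[1],1.]); return np.array(c['xyz'],float),d
def at_z(c,uv,z):
    o,d=px2ray(c,uv); return o+d*(z-o[2])/d[2]
def proj(c,P):
    R=np.array(c['rotation'],float).reshape(3,3)
    q=R.T@(np.array(P,float)-np.array(c['xyz'])); a=q[:2]/q[2]; a=a*(1+c['k1']*(a@a))
    return np.array([c['fx']*a[0]+c['cx'],c['fy']*a[1]+c['cy']])
def snap(n,f):
    im=capture(n); cv2.imwrite('pics/'+f,im[:,:,::-1]); return im
E
python3 - <<'E'
from h import *
s=get_state(); print(s, finger_overhang if not callable(finger_overhang) else finger_overhang())
for n in ['scene','top']:
    c=camera_params(n); print(n,c); snap(n,n+'0.png')
    for t in ['pump','wheel_axis','pointer','gauge_mark','clamp_pad','start_top','syringe']:
        print(t,[(np.round(d['uv']),round(d['conf'],2)) for d in find_in(n,t)[:3]])
E
```

```text
{'time_s': 0.0, 'joint_pos': array([ 1.22200253e+00,  1.26392873e-01, -4.06091067e-02,  1.40541598e+00,
       -9.33007813e-06,  1.57080950e+00]), 'qvel': array([-0.00053701,  0.00074341, -0.00088363, -0.00184654, -0.00079306,
        0.00011195]), 'tau': array([ 9.38176927e-04, -4.35913217e+01,  3.52923238e+01,  1.74790167e-02,
        3.80728648e-05,  6.45148148e-07]), 'position': array([0.17938183, 0.49326168, 0.403921  ]), 'orientation': array([-1.36088870e-04,  1.73520644e-01,  9.84829898e-01, -7.99329114e-04]), 'ft_force': array([0.15405306, 0.28615463, 0.03443799]), 'torque': array([-0.06374463, -0.02167982,  0.02625415]), 'grasp_force': 0.0, 'finger_gap': 0.08515360260462428} 0.1734
scene {'fx': 578.2697188368232, 'fy': 578.2697188368232, 'cx': 316.95254814080187, 'cy': 240.7299589835346, 'k1': -0.10687778196406728, 'xyz': array([-0.14855899, -0.80508927,  0.62379139]), 'rotation': array([-0.51092256,  0.78713164, -0.29264732,  0.18368303])}
pump [(array([297., 274.]), 0.72), (array([241., 285.]), 0.65)]
wheel_axis [(array([336., 283.]), 0.84)]
pointer [(array([315., 257.]), 0.85), (array([280., 272.]), 0.42)]
gauge_mark [(array([296., 277.]), 0.78)]
clamp_pad []
start_top [(array([283., 272.]), 0.52)]
syringe [(array([287., 238.]), 0.69), (array([422., 321.]), 0.58)]
top {'fx': 617.8903450516152, 'fy': 617.8903450516152, 'cx': 314.80004677345937, 'cy': 230.990671218821, 'k1': -0.05773122906873699, 'xyz': array([0.50428378, 0.09558222, 1.42720659]), 'rotation': array([-0.01437416,  0.71316767, -0.70003813,  0.03364331])}
pump [(array([304., 254.]), 0.74), (array([177., 296.]), 0.69)]
wheel_axis []
pointer [(array([323., 247.]), 0.52)]
gauge_mark [(array([303., 257.]), 0.88), (array([315., 138.]), 0.39)]
clamp_pad [(array([262., 260.]), 0.45)]
start_top [(array([315., 279.]), 0.61)]
syringe [(array([276., 242.]), 0.89), (array([425., 218.]), 0.65)]
```

Rotation is a quaternion; fix that. View both.

```bash
python3 - <<'E'
s=open('h.py').read()
s=s.replace("np.array(c['rotation'],float).reshape(3,3)","rot(c['rotation'])")
s=s.replace("def px2ray","from scipy.spatial.transform import Rotation as Ro\ndef rot(q): return Ro.from_quat(np.roll(np.array(q,float),-1)).as_matrix()\ndef px2ray",1)
open('h.py','w').write(s)
E
python3 - <<'E'
from h import *
im=cv2.imread('pics/top0.png')[150:350,150:410]; cv2.imwrite('pics/t1.png',cv2.resize(im,None,fx=3,fy=3,interpolation=2))
im=cv2.imread('pics/scene0.png'); cv2.imwrite('pics/s1.png',im)
c=camera_params('top')
for n,uv,z in [('gauge',(303,257),.09),('pointer',(323,247),.1),('start',(315,279),.06),('clamp',(262,260),.14),('syr',(276,242),.1),('pump',(304,254),.054)]: print(n,at_z(c,uv,z))
E
```

```text
gauge [0.53873309 0.0844489  0.09      ]
pointer [0.56076162 0.04193354 0.1       ]
start [0.49144313 0.05680056 0.06      ]
clamp [0.52962777 0.1699445  0.14      ]
syr [0.56959927 0.14311975 0.1       ]
pump [0.54636358 0.08205342 0.054     ]
```

View pics/t1.png

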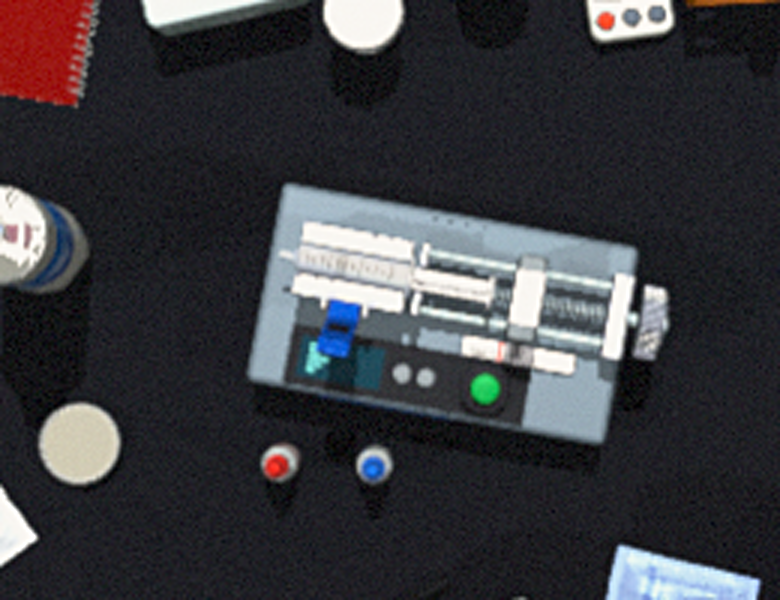

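View pics/s1.png

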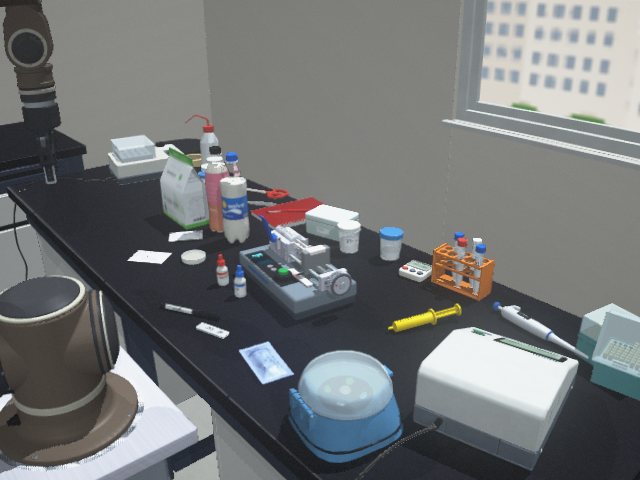

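The top crop shows the pump with its nozzle to the left: button at crop (485,389), wheel at (655,322), clamp at (340,328), red line at (502,350) and pointer at about (520,352). The yellow syringe at scene (425,318) and the greyish buttons at crop (402,374) and (426,378) are look-alikes to leave alone. The red-topped timer is also a bystander. I'll fit the pump pose from the housing's top corners.

```bash
cat >> h.py <<'E'
def pumpT():
    d=np.load('pump.npy'); R=np.eye(3); a=d[2]; R[:2,:2]=[[np.cos(a),-np.sin(a)],[np.sin(a),np.cos(a)]]; return R,np.array([d[0],d[1],0])
def W(p):
    R,t=pumpT(); return R@np.array(p,float)+t
def P(w):
    R,t=pumpT(); return R.T@(np.array(w,float)-t)
E
python3 - <<'E'
from h import *
from scipy.optimize import least_squares
c=camera_params('top')
cr=np.array([(285,185),(637,247),(605,442),(248,380)])/3+150
w=np.array([at_z(c,u,.054) for u in cr]); print(w)
L=np.array([(75,135),(75,-135),(-75,-135),(-75,135)])/1000
def f(x):
    a=x[2]; R=np.array([[np.cos(a),-np.sin(a)],[np.sin(a),np.cos(a)]]); return (L@R.T+x[:2]-w[:,:2]).ravel()
r=least_squares(f,[.54,.08,-.1]); print(r.x,r.fun); np.save('pump.npy',r.x)
for n,uv,z in [('start',(485,389),.06),('wheeltop',(655,322),.09),('gauge',(502,350),.07),('ptr',(520,352),.07),('clamp top left',(362,305),.1),('bearing',(621,315),.086),('pusher',(528,298),.113),('redbottle',(280,462),.074),('blueb',(374,466),.074)]:
    print(n,P(at_z(c,np.array(uv)/3+150,z))*1000)
print(W((.02,-.155,.085)),W((-.0085,.07,.1)))
s=camera_params('scene')
u=find_in('scene','wheel_axis')  # uses newest pic
print(u[:1],[proj(s,W((.02,-.16,z))) for z in (.06,.065,.07,.075)])
E
```

```text
[[ 0.6381716   0.215251    0.054     ]
 [ 0.59713444 -0.0472894   0.054     ]
 [ 0.45220923 -0.02542678  0.054     ]
 [ 0.49326415  0.23888828  0.054     ]]
[ 0.54519486  0.09535577 -0.15484001] [ 0.00194594  0.00192301  0.00134316 -0.00230637 -0.00193706 -0.00103568
 -0.00135204  0.00141904]
start [-49.87047282 -39.38379349  60.        ]
wheeltop [  18.9896251  -151.53081441   90.        ]
gauge [-19.63458799 -46.50206053  70.        ]
ptr [-18.81024958 -59.73303146  70.        ]
clamp top left [ -5.67241733  58.5692846  100.        ]
bearing [  19.91675303 -126.74508499   86.        ]
pusher [ 19.19708879 -57.0952521  113.        ]
redbottle [-127.34750875   98.32829603   74.        ]
blueb [-118.51703296   30.73353491   74.        ]
[ 0.54105117 -0.06087428  0.085     ] [0.54759209 0.1658292  0.1       ]
[{'uv': [336.2, 283.2], 'conf': 0.84}] [array([342.32849739, 290.5584959 ]), array([342.35072309, 288.35978458]), array([342.37295166, 286.15276464]), array([342.3951825, 283.9374099])]
```

```bash
cat >> h.py <<'E'
def rel(target,s=None):
    "tool-frame shift to world target; roll to align tool x with pump -x"
    s=s or get_state(); R=rot(s['orientation']); d=R.T@(np.array(target)-s['position'])
    yaw=np.arctan2(R[1,0],R[0,0]); want=np.load('pump.npy')[2]+np.pi
    r=-((want-yaw+np.pi)%(2*np.pi)-np.pi)
    print('shift',np.round(d,4),'roll',round(r,4)); return d,r
E
python3 - <<'E'
from h import *
rel(W((-.05,-.03,.404)))
c=camera_params('wrist'); s=get_state(); R=rot(s['orientation']); print(R.T@(c['xyz']-s['position']), R.T@rot(c['rotation']))
E
```

```text
shift [-0.4365 -0.2881  0.0007] roll -0.1939
[0.07056643 0.00040094 0.03082555] [[ 6.77671986e-07 -9.60448799e-01 -2.78456648e-01]
 [ 9.99999556e-01  2.63061054e-04 -9.04912861e-04]
 [ 9.42373570e-04 -2.78456523e-01  9.60448373e-01]]
```

Call:
jog_arm --motion '[-0.034, -0.0225, 0, 0, -0.034, -0.0225, 0, 0, -0.034, -0.0225, 0, 0, -0.034, -0.0225, 0, 0, -0.034, -0.0225, 0, 0, -0.034, -0.0225, 0, 0, -0.034, -0.0225, 0, 0, -0.034, -0.0225, 0, 0, -0.034, -0.0225, 0, 0, -0.034, -0.0225, 0, 0, -0.0285, -0.018, 0, -0.0939, 0, 0, 0, -0.1]' --jaw 255

```text
time_s: 1.85
position: [0.4453, 0.1352, 0.4045]
orientation: [0.001, 0.078, 0.997, -0.001]
ft_force: [-0.1, -0.1, -0.6]
finger_gap: 0.0002
grasp_force: 0.0
```

Call:
jog_arm --motion '[0, 0, 0, 0, 0, 0, 0, 0, 0, 0, 0, 0]'

```text
time_s: 2.1
position: [0.4423, 0.1395, 0.4047]
orientation: [-0.0, 0.078, 0.997, 0.0]
ft_force: [0.4, -0.5, 0.8]
finger_gap: 0.0004
grasp_force: 0.0
```

```bash
python3 - <<'E'
from h import *
s=get_state(); print(s['time_s'],s['position'],s['finger_gap'],finger_overhang,s['ft_force']); rel(W((-.05,-.03,.404)),s)
c=camera_params('wrist'); snap('wrist','w1.png')
for t in ['wheel_axis','pointer','gauge_mark','clamp_pad','start_top','syringe']:
    r=find_in('wrist',t); z={'pointer':.065,'gauge_mark':.06,'start_top':.062,'wheel_axis':.1}.get(t,.1)
    print(t,[(np.round(d['uv']),round(d['conf'],2),np.round(P(at_z(c,d['uv'],z))*1000,1)) for d in r[:2]])
print([proj(c,W(p)).round() for p in [(.02,-.152,.1),(-.0085,.07,.099),(-.05,-.04,.06),(-.075,-.135,.054),(-.075,.135,.054),(.075,-.135,.054)]])
E
```

```text
2.1 [0.4423094  0.1395477  0.40474745] 0.0003993333430518294 0.1734 [ 0.35115799 -0.52638275  0.81093746]
shift [-0.0586 -0.0577  0.0007] roll -0.0015
wheel_axis [(array([137., 344.]), 0.86, array([   4.9, -138.5,  100. ]))]
pointer [(array([227., 321.]), 0.56, array([  0.3, -61.6,  65. ]))]
gauge_mark [(array([256., 281.]), 0.79, array([-41.7, -30.8,  60. ]))]
clamp_pad [(array([367., 330.]), 0.84, array([-11.6,  74.3, 100. ]))]
start_top [(array([246., 280.]), 0.68, array([-43.6, -40.5,  62. ]))]
syringe [(array([ 86., 371.]), 0.67, array([  37.9, -196.7,  100. ])), (array([315., 196.]), 0.36, array([-132.9,   27.8,  100. ]))]
[array([126., 357.]), array([362., 332.]), array([246., 273.]), array([150., 247.]), array([425., 247.]), array([170., 374.])]
```

View pics/w1.png

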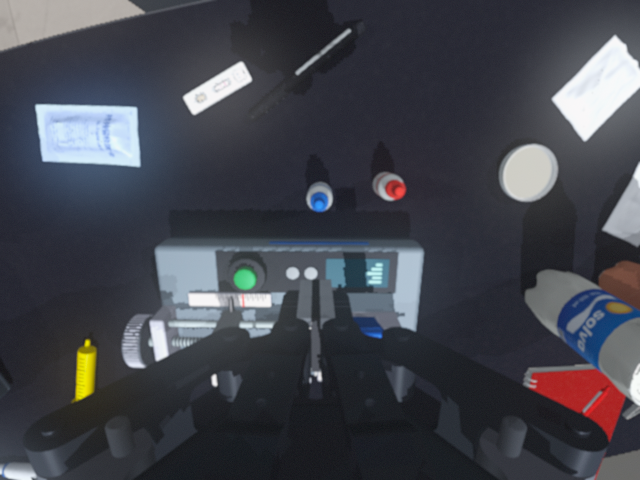

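The wrist view shows the pump with the button at (245,278), red line at (243,299), pointer near (231,299), wheel at (137,342) and the clamp partly hidden at (370,327). The projections agree to a few mm. Next is the clamp.

```bash
python3 - <<'E'
from h import *
rel(W((-.07,.07,.306)))
E
```

```text
shift [-0.0384  0.0421  0.0988] roll 0.0007
```

Call:
jog_arm --motion '[-0.0064, 0.007, 0.0165, 0, -0.0064, 0.007, 0.0165, 0, -0.0064, 0.007, 0.0165, 0, -0.0064, 0.007, 0.0165, 0, -0.0064, 0.007, 0.0165, 0, -0.0064, 0.007, 0.0165, 0, 0, 0, 0, 0, 0, 0, 0, 0]'

```text
time_s: 3.12
position: [0.4867, 0.1748, 0.305]
orientation: [-0.001, 0.077, 0.997, -0.001]
ft_force: [0.7, -0.2, 0.2]
finger_gap: 0.0
grasp_force: 0.0
```

```bash
python3 - <<'E'
from h import *
s=get_state(); print(P(s['position']),s['ft_force']); rel(W((-.07,.07,.306)),s)
im=snap('scene','s2.png'); cv2.imwrite('pics/s2c.png',cv2.resize(im[170:320,200:380,::-1],None,fx=4,fy=4,interpolation=2))
E
```

```text
[-0.06999735  0.06944999  0.30503187] [ 0.66620897 -0.15115141  0.22493101]
shift [ 0.      0.0005 -0.001 ] roll 0.0004
```

View pics/s2c.png

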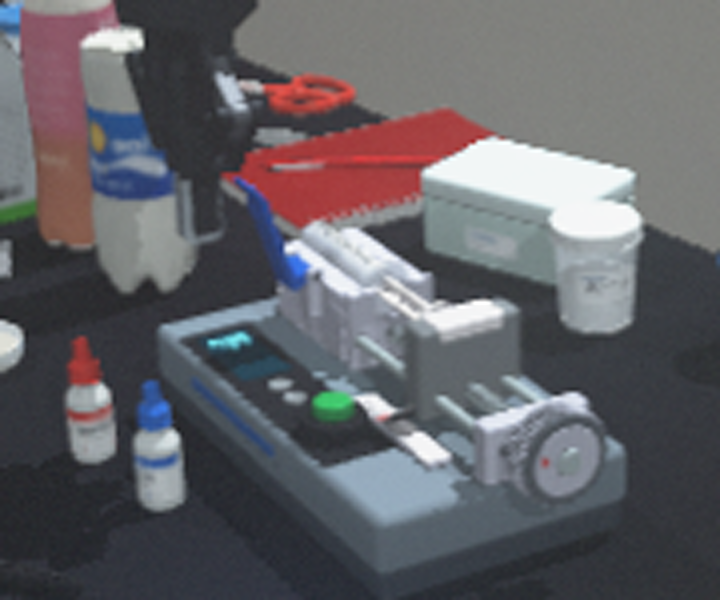

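The scene crop shows the fingertip at crop (205,235), to the left (-x) of the open blue clamp at (265,230), and the wheel at (560,460). Now to sweep the clamp over.

Call:
jog_arm --motion '[-0.012, 0, 0, 0, -0.012, 0, 0, 0, -0.0064, 0, -0.0036, 0, -0.0064, 0, -0.0036, 0, -0.0073, 0, -0.0012, 0, -0.0073, 0, -0.0012, 0, -0.0073, 0, 0.0014, 0, -0.0073, 0, 0.0014, 0, -0.0063, 0, 0.0038, 0, -0.0063, 0, 0.0038, 0, -0.0037, 0, 0.0041, 0, -0.0037, 0, 0.0041, 0]'

```text
time_s: 4.17
position: [0.5726, 0.1613, 0.2961]
orientation: [0.0, 0.077, 0.997, -0.0]
ft_force: [0.6, 0.4, 1.8]
finger_gap: 0.0002
grasp_force: 0.5
```

Call:
jog_arm --motion '[-0.0024, 0, 0.0046, 0, -0.0023, 0, 0.0046, 0, 0, 0, 0, 0, 0, 0, 0, 0]'

```text
time_s: 4.5
position: [0.5765, 0.1606, 0.2869]
orientation: [-0.001, 0.077, 0.997, -0.0]
ft_force: [-1.1, -0.2, -0.2]
finger_gap: -0.0002
grasp_force: 0.0
```

```bash
python3 - <<'E'
from h import *
s=get_state(); print(P(s['position']),s['ft_force'])
im=snap('scene','s3.png'); cv2.imwrite('pics/s3c.png',cv2.resize(im[190:310,220:380,::-1],None,fx=4,fy=4,interpolation=2))
E
```

```text
[0.02082362 0.06931826 0.28693397] [-1.08292605 -0.22441418 -0.22366964]
```

View pics/s3c.png

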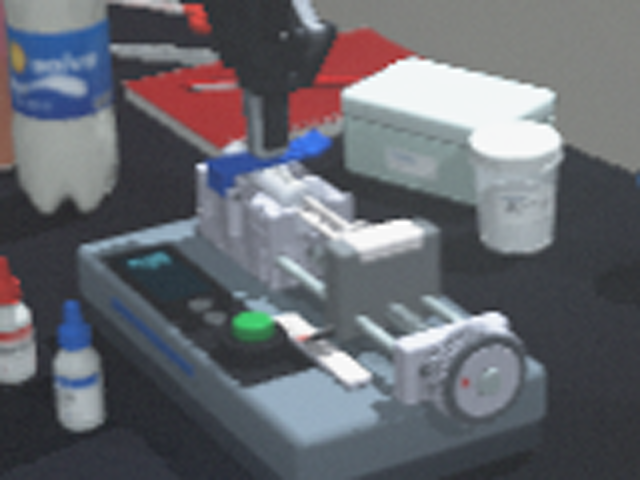

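The crop shows the clamp nearly level under the finger at (270,160). I'll press gently until the force rises.

Call:
jog_arm --motion '[-0.002, 0, 0.001, 0, -0.002, 0, 0.001, 0, -0.002, 0, 0.001, 0, 0, 0, 0, 0, 0, 0, 0, 0]'

```text
time_s: 4.97
position: [0.5812, 0.16, 0.2861]
orientation: [-0.001, 0.077, 0.997, 0.001]
ft_force: [-9.8, 0.8, 13.3]
finger_gap: 0.0003
grasp_force: 6.5
```

13 N at tip height 113 mm means the clamp is closed. I'll lift and stop over the pointer for a close look.

Call:
jog_arm --motion '[0, 0, -0.02, 0, 0, 0, -0.02, 0, 0, 0, -0.02, 0, 0.003, -0.02, 0, 0, 0.003, -0.02, 0, 0, 0.003, -0.02, 0, 0, 0.003, -0.02, 0, 0, 0.003, -0.02, 0, 0, 0.003, -0.02, 0, 0, 0, 0, 0, 0, 0, 0, 0, 0]'

```text
time_s: 5.88
position: [0.5462, 0.0432, 0.3447]
orientation: [0.0, 0.078, 0.997, 0.0]
ft_force: [0.1, -0.3, -0.2]
finger_gap: 0.0002
grasp_force: 0.0
```

```bash
cat > look.py <<'E'
from h import *
import sys
s=get_state(); print(P(s['position']),s['ft_force'],s['time_s'])
c=camera_params('wrist'); im=snap('wrist',sys.argv[1])
for t,z in [('wheel_axis',.1),('pointer',.065),('gauge_mark',.065),('start_top',.064),('clamp_pad',.113)]:
    print(t,[(np.round(d['uv']),round(d['conf'],2),np.round(P(at_z(c,d['uv'],z))*1000,1)) for d in find_in('wrist',t)[:2]])
u,v=proj(c,W((-.025,-.05,.06))).astype(int); print(u,v)
x0,y0=max(u-100,0),max(v-75,0); print('crop origin',x0,y0)
cv2.imwrite('pics/c'+sys.argv[1],cv2.resize(im[y0:y0+150,x0:x0+200,::-1],None,fx=4,fy=4,interpolation=2))
E
python3 look.py w2.png
```

```text
[ 0.00898463 -0.051346    0.34466359] [ 0.05020764 -0.26941877 -0.19600133] 5.8833
wheel_axis []
pointer [(array([307., 243.]), 0.81, array([ 16.5, -57.2,  65. ])), (array([635.,  51.]), 0.28, array([-124. ,  173.5,   65. ]))]
gauge_mark [(array([366., 207.]), 0.55, array([-11.4, -14.1,  65. ]))]
start_top [(array([331., 157.]), 0.67, array([-47., -40.,  64.]))]
clamp_pad [(array([501., 269.]), 0.72, array([ 19.1,  66.5, 113. ]))]
316 187
crop origin 216 112
```

View pics/cw2.png

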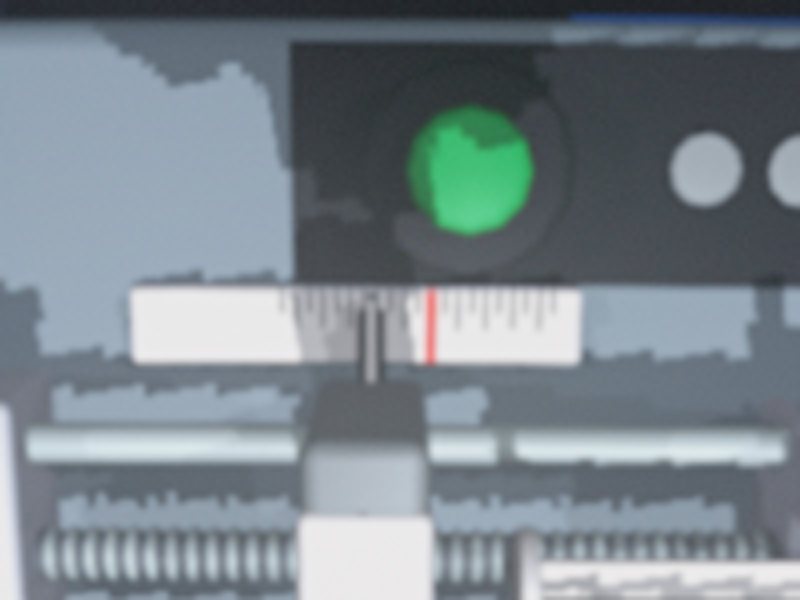

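The crop shows the red line at u=431, the pointer tip at u=371 (v about 300) and the button centre at (470,170).

```bash
python3 - <<'E'
from h import *
c=camera_params('wrist'); o=np.array([216,112])
for n,uv,z in [('red',(431,325),.055),('red',(431,300),.06),('ptr',(371,300),.058),('ptr',(371,300),.066),('btn',(470,170),.064),('strip L',(131,325),.055),('strip R',(581,325),.055)]:
    print(n,z,(P(at_z(c,np.array(uv)/4+o,z))*1000).round(1))
rel(W((.02+.012,-.152,.31)))
E
```

```text
red 0.055 [-19.7 -43.4  55. ]
red 0.06 [-25.1 -43.6  60. ]
ptr 0.058 [-24.8 -54.6  58. ]
ptr 0.066 [-25.9 -54.5  66. ]
btn 0.064 [-48.7 -37.   64. ]
strip L 0.055 [-19.7 -99.9  55. ]
strip R 0.055 [-19.7 -15.2  55. ]
shift [-0.0227 -0.1021  0.0343] roll 0.001
```

Call:
jog_arm --motion '[-0.003, -0.017, 0, 0, -0.003, -0.017, 0, 0, -0.003, -0.017, 0, 0, -0.003, -0.017, 0, 0, -0.003, -0.017, 0, 0, -0.003, -0.017, 0, 0, 0, 0, 0.018, 0, 0, 0, 0.018, 0, 0, 0, 0.01, 0, 0, 0, 0, 0, 0, 0, 0, 0]'

```text
time_s: 7.1
position: [0.5483, -0.0592, 0.2982]
orientation: [-0.001, 0.077, 0.997, 0.0]
ft_force: [-0.3, -0.0, 1.1]
finger_gap: -0.0002
grasp_force: 0.0
```

```bash
python3 look.py w3.png; python3 - <<'E'
from h import *
im=snap('scene','s4.png'); cv2.imwrite('pics/s4c.png',cv2.resize(im[220:320,250:390,::-1],None,fx=5,fy=5,interpolation=2))
E
```

```text
[ 0.02694089 -0.15219128  0.29819806] [-0.28756786 -0.00164981  1.06197585] 7.1
wheel_axis [(array([320., 244.]), 0.58, array([   8.9, -149.8,  100. ]))]
pointer [(array([490., 257.]), 0.81, array([ 28.7, -41.9,  65. ]))]
gauge_mark [(array([477., 198.]), 0.94, array([ -8.9, -55.2,  65. ]))]
start_top [(array([516., 133.]), 0.82, array([-47.2, -35.9,  64. ]))]
clamp_pad [(array([323., 244.]), 0.21, array([   4.8, -148.4,  113. ]))]
484 170
crop origin 384 95
```

View pics/s4c.png

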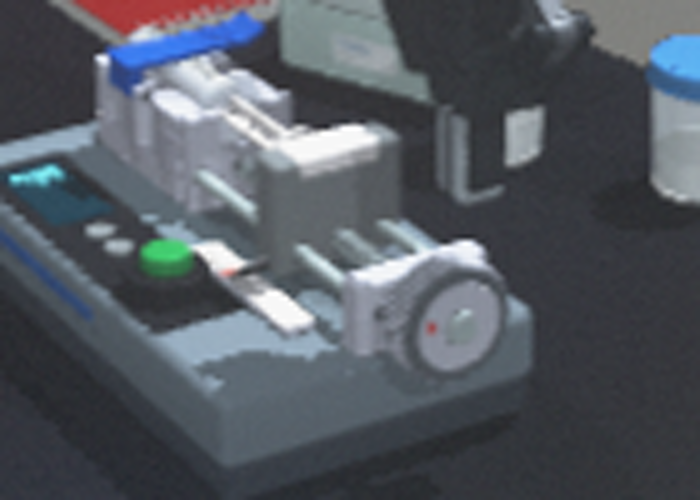

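The crop shows the fingertip at (475,200), above the wheel (centre (458,327), so the axis is about 72 mm high and the top about 97 mm). The clamp is down. I'll descend to contact.

Call:
jog_arm --motion '[0, 0, 0.012, 0, 0, 0, 0.012, 0, 0, 0, 0, 0, 0, 0, 0.002, 0, 0, 0, 0, 0]'

```text
time_s: 7.87
position: [0.5485, -0.0596, 0.2728]
orientation: [0.0, 0.077, 0.997, 0.0]
ft_force: [-0.0, -0.4, 0.0]
finger_gap: 0.0002
grasp_force: 0.0
```

Call:
jog_arm --motion '[0, 0, 0.0015, 0, 0, 0, 0.001, 0, 0, 0, 0, 0]'

```text
time_s: 8.12
position: [0.5486, -0.0596, 0.2704]
orientation: [0.0, 0.077, 0.997, -0.0]
ft_force: [-0.5, 0.1, -0.1]
finger_gap: 0.0001
grasp_force: 0.3
```

Call:
jog_arm --motion '[0, 0, 0.001, 0, 0, 0, 0.001, 0, 0, 0, 0, 0]'

```text
time_s: 8.37
position: [0.5493, -0.0598, 0.27]
orientation: [0.002, 0.077, 0.997, -0.0]
ft_force: [0.6, -0.3, 7.9]
finger_gap: -0.0001
grasp_force: 4.1
```

Contact at 8 N. First stroke.

Call:
jog_arm --motion '[0.003, 0, 0, 0, 0.003, 0, 0, 0, 0.003, 0, 0, 0, 0.003, 0, 0, 0, 0.003, 0, 0, 0, 0, 0, 0, 0, 0, 0, 0, 0]'

```text
time_s: 8.95
position: [0.5342, -0.0573, 0.2702]
orientation: [0.002, 0.077, 0.997, -0.0]
ft_force: [-0.6, 1.0, 9.1]
finger_gap: 0.0001
grasp_force: 5.1
```

```bash
cat > gap.py <<'E'
from h import *
import sys
s=get_state(); print(P(s['position']),s['ft_force'],s['time_s'])
c=camera_params('wrist'); im=snap('wrist',sys.argv[1])
h=cv2.cvtColor(im,cv2.COLOR_RGB2HSV); 
u,v=proj(c,W((-.02,-.044,.055))); u0,v0=int(u),int(v)
sub=h[v0-15:v0+15,u0-40:u0+40].astype(int)
m=((sub[...,0]<8)|(sub[...,0]>172))&(sub[...,1]>120)&(sub[...,2]>80)
ys,xs=np.nonzero(m); print(len(xs)); r=np.array([xs.mean()+u0-40,ys.mean()+v0-15]); pr=P(at_z(c,r,.055)); print('red',r,pr*1000)
x0,y0=u0-100,v0-75
print('crop origin',x0,y0); cv2.imwrite('pics/c'+sys.argv[1],cv2.resize(im[y0:y0+150,x0:x0+200,::-1],None,fx=4,fy=4,interpolation=2))
# darkness profile along y just inside strip, at pointer height
for X in (-.026,-.022):
  prof=[]
  for y in np.arange(-.07,-.036,.001):
    q=proj(c,W((X,y,.06))); prof.append(int(cv2.getRectSubPix(cv2.cvtColor(im,cv2.COLOR_RGB2GRAY),(1,1),(float(q[0]),float(q[1])))[0,0]))
  print(X,dict(zip(range(-70,-36),prof)))
E
python3 gap.py g1.png
```

```text
[ 0.0126673  -0.15257143  0.2702088 ] [-0.62207536  0.98807516  9.11400683] 8.95
37
red [512.7027027  207.67567568] [-19.719341   -43.01811937  55.        ]
crop origin 411 132
-0.026 {-70: 207, -69: 196, -68: 178, -67: 207, -66: 175, -65: 202, -64: 195, -63: 184, -62: 207, -61: 172, -60: 201, -59: 187, -58: 167, -57: 191, -56: 175, -55: 200, -54: 150, -53: 95, -52: 119, -51: 152, -50: 192, -49: 180, -48: 224, -47: 220, -46: 152, -45: 215, -44: 235, -43: 238, -42: 249, -41: 214, -40: 252, -39: 226, -38: 230, -37: 252}
-0.022 {-70: 245, -69: 233, -68: 212, -67: 208, -66: 177, -65: 203, -64: 210, -63: 198, -62: 186, -61: 152, -60: 177, -59: 187, -58: 186, -57: 179, -56: 132, -55: 88, -54: 88, -53: 93, -52: 156, -51: 194, -50: 141, -49: 182, -48: 222, -47: 210, -46: 144, -45: 219, -44: 255, -43: 255, -42: 252, -41: 220, -40: 250, -39: 255, -38: 255, -37: 251}
```

View pics/cg1.png

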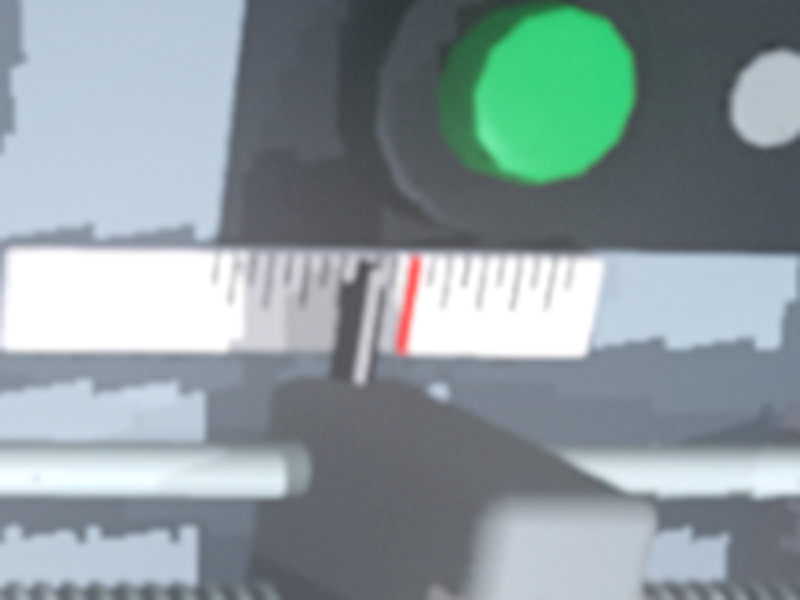

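The crop shows the pointer tip at (370,262) and the red line at (416,258). Allowing for parallax, about 9.3 mm is left, as expected with no slip. I'll repeat the stroke.

Call:
jog_arm --motion '[0, 0, -0.004, 0, -0.006, 0, 0, 0, -0.007, 0, 0, 0, -0.006, 0, 0, 0, 0, 0, 0.002, 0, 0, 0, 0.002, 0, 0, 0, 0, 0, 0.004, 0, 0, 0, 0.004, 0, 0, 0, 0.004, 0, 0, 0, 0.004, 0, 0, 0, 0.003, 0, 0, 0]'

```text
time_s: 10.0
position: [0.5346, -0.0574, 0.2702]
orientation: [0.003, 0.077, 0.997, -0.0]
ft_force: [0.8, 1.1, 12.0]
finger_gap: -0.0
grasp_force: 5.9
```

Call:
jog_arm --motion '[0, 0, -0.004, 0, -0.006, 0, 0, 0, -0.007, 0, 0, 0, -0.006, 0, 0, 0, 0, 0, 0.002, 0, 0, 0, 0.002, 0, 0, 0, 0, 0, 0.004, 0, 0, 0, 0.004, 0, 0, 0, 0.004, 0, 0, 0, 0.004, 0, 0, 0, 0.003, 0, 0, 0]'

```text
time_s: 11.0
position: [0.5347, -0.0574, 0.2702]
orientation: [0.003, 0.077, 0.997, -0.0]
ft_force: [1.1, 1.0, 11.8]
finger_gap: 0.0006
grasp_force: 6.2
```

```bash
python3 gap.py g2.png
```

```text
[ 0.01319671 -0.15256109  0.27015617] [ 1.08312474  1.01375085 11.82191588] 11.0
1
red [515. 196.] [-25.48161607 -42.75286407  55.        ]
crop origin 411 130
-0.026 {-70: 250, -69: 240, -68: 228, -67: 254, -66: 222, -65: 247, -64: 222, -63: 181, -62: 204, -61: 179, -60: 202, -59: 191, -58: 185, -57: 204, -56: 173, -55: 202, -54: 194, -53: 183, -52: 202, -51: 175, -50: 183, -49: 123, -48: 102, -47: 139, -46: 142, -45: 165, -44: 181, -43: 220, -42: 249, -41: 225, -40: 254, -39: 224, -38: 234, -37: 248}
-0.022 {-70: 253, -69: 255, -68: 255, -67: 254, -66: 215, -65: 203, -64: 212, -63: 212, -62: 207, -61: 177, -60: 203, -59: 210, -58: 193, -57: 180, -56: 155, -55: 176, -54: 186, -53: 185, -52: 178, -51: 127, -50: 87, -49: 90, -48: 106, -47: 179, -46: 183, -45: 136, -44: 190, -43: 204, -42: 226, -41: 218, -40: 253, -39: 255, -38: 255, -37: 251}
```

Call:
jog_arm --motion '[0, 0, -0.004, 0, -0.006, 0, 0, 0, -0.007, 0, 0, 0, -0.006, 0, 0, 0, 0, 0, 0.002, 0, 0, 0, 0.002, 0, 0, 0, 0, 0, 0.004, 0, 0, 0, 0.004, 0, 0, 0, 0.004, 0, 0, 0, 0.004, 0, 0, 0, 0.003, 0, 0, 0]'

```text
time_s: 12.05
position: [0.5347, -0.0574, 0.2702]
orientation: [0.003, 0.077, 0.997, -0.0]
ft_force: [0.7, 0.5, 11.7]
finger_gap: -0.0
grasp_force: 6.1
```

Call:
jog_arm --motion '[0, 0, -0.004, 0, -0.006, 0, 0, 0, -0.007, 0, 0, 0, -0.006, 0, 0, 0, 0, 0, 0.002, 0, 0, 0, 0.002, 0, 0, 0, 0, 0, 0.004, 0, 0, 0, 0.004, 0, 0, 0, 0.004, 0, 0, 0, 0.004, 0, 0, 0, 0, 0, 0, 0]'

```text
time_s: 13.05
position: [0.5372, -0.0578, 0.2701]
orientation: [0.002, 0.077, 0.997, -0.0]
ft_force: [-0.7, -0.2, 14.4]
finger_gap: -0.0001
grasp_force: 6.8
```

Call:
jog_arm --motion '[0, 0, 0, 0, 0, 0, 0, 0, 0, 0, -0.015, 0, 0, 0, -0.02, 0, 0, 0, -0.02, 0, 0, 0, -0.02, 0, 0.001, 0.021, 0, 0, 0.001, 0.021, 0, 0, 0.001, 0.021, 0, 0, 0.001, 0.021, 0, 0, 0.001, 0.021, 0, 0, 0, 0, 0, 0]'

```text
time_s: 14.05
position: [0.5481, 0.0494, 0.3421]
orientation: [-0.001, 0.076, 0.997, 0.0]
ft_force: [0.1, 0.2, 0.2]
finger_gap: 0.0001
grasp_force: 0.0
```

```bash
python3 gap.py g3.png
```

```text
[ 0.00996347 -0.04500004  0.34212233] [0.08110417 0.15758046 0.20919225] 14.05
0
red [nan nan] [nan nan nan]
crop origin 216 117
-0.026 {-70: 214, -69: 223, -68: 209, -67: 219, -66: 216, -65: 208, -64: 219, -63: 208, -62: 215, -61: 210, -60: 189, -59: 178, -58: 158, -57: 169, -56: 166, -55: 161, -54: 173, -53: 164, -52: 172, -51: 163, -50: 155, -49: 158, -48: 150, -47: 158, -46: 140, -45: 132, -44: 154, -43: 155, -42: 164, -41: 153, -40: 154, -39: 170, -38: 190, -37: 221}
-0.022 {-70: 212, -69: 230, -68: 233, -67: 231, -66: 214, -65: 212, -64: 231, -63: 233, -62: 232, -61: 218, -60: 203, -59: 197, -58: 185, -57: 181, -56: 166, -55: 162, -54: 181, -53: 177, -52: 160, -51: 143, -50: 142, -49: 143, -48: 107, -47: 111, -46: 153, -45: 135, -44: 108, -43: 148, -42: 171, -41: 155, -40: 155, -39: 171, -38: 195, -37: 221}gap.py:9: RuntimeWarning: Mean of empty slice.
  ys,xs=np.nonzero(m); print(len(xs)); r=np.array([xs.mean()+u0-40,ys.mean()+v0-15]); pr=P(at_z(c,r,.055)); print('red',r,pr*1000)
  ret = ret.dtype.type(ret / rcount)
```

View pics/cg3.png

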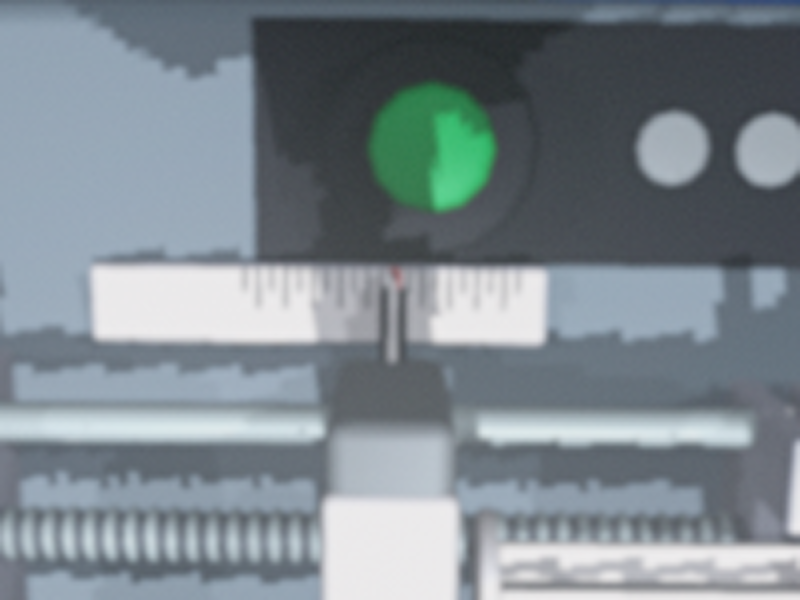

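The crop shows the pointer tip at (393,285), under the red line at (397,275), so less than 1 mm short. The gap is set. The button centre is at (432,147).

```bash
python3 - <<'E'
from h import *
c=camera_params('wrist')
for z in (.06,.064): print((P(at_z(c,np.array((432,147))/4+[216,117],z))*1000).round(1))
b=P(at_z(c,np.array((432,147))/4+[216,117],.062)); b[2]=.0734+.173+.015; print(b); rel(W(b))
E
```

```text
[-48.6 -40.2  60. ]
[-48.8 -40.3  64. ]
[-0.0487299  -0.04021773  0.2614    ]
shift [0.0586 0.0062 0.0808] roll 0.0026
```

Call:
jog_arm --motion '[0.015, 0.0018, 0, 0, 0.015, 0.0018, 0, 0, 0.015, 0.0018, 0, 0, 0.0145, 0.0018, 0, 0, 0, 0, 0.02, 0, 0, 0, 0.02, 0, 0, 0, 0.02, 0, 0, 0, 0.02, 0, 0, 0, 0.01, 0, 0, 0, 0.005, 0, 0, 0, 0, 0, 0, 0, 0, 0]'

```text
time_s: 15.1
position: [0.4904, 0.0628, 0.2486]
orientation: [0.0, 0.078, 0.997, 0.0]
ft_force: [0.3, -0.7, -0.5]
finger_gap: 0.0001
grasp_force: 0.0
```

Call:
jog_arm --motion '[0, 0, 0.002, 0, 0, 0, 0.002, 0, 0, 0, 0.002, 0, 0, 0, 0, 0]'

```text
time_s: 15.43
position: [0.4907, 0.0631, 0.2434]
orientation: [0.001, 0.077, 0.997, 0.0]
ft_force: [0.6, -0.8, 6.0]
finger_gap: -0.0004
grasp_force: 2.8
```

Call:
jog_arm --motion '[0, 0, 0.002, 0, 0, 0, 0.002, 0, 0, 0, 0, 0, 0, 0, 0, 0]'

```text
time_s: 15.77
position: [0.4905, 0.063, 0.2428]
orientation: [0.003, 0.077, 0.997, 0.0]
ft_force: [-11.4, -3.0, 34.0]
finger_gap: -0.0
grasp_force: 16.9
```

Call:
jog_arm --motion '[0, 0, -0.0045, 0, 0, 0, 0, 0, 0, 0, 0, 0]'

```text
time_s: 16.02
position: [0.4908, 0.0631, 0.2437]
orientation: [0.002, 0.077, 0.997, 0.0]
ft_force: [2.5, 0.0, 2.9]
finger_gap: 0.0004
grasp_force: 1.8
```

Call:
jog_arm --motion '[0, 0, -0.0015, 0, 0, 0, 0, 0, 0, 0, 0, 0]'

```text
time_s: 16.27
position: [0.4905, 0.0631, 0.2441]
orientation: [0.0, 0.077, 0.997, 0.0]
ft_force: [3.0, -0.7, 3.1]
finger_gap: -0.0001
grasp_force: 1.7
```

Spring-like force above a hard stop means the button bottomed out. Withdrawing and checking.

Call:
jog_arm --motion '[0, 0, -0.002, 0, 0, 0, -0.01, 0, 0, 0, -0.02, 0, 0, 0, -0.025, 0, 0, 0, -0.025, 0, 0, 0, -0.02, 0, 0, 0, 0, 0, 0, 0, 0, 0]'

```text
time_s: 16.93
position: [0.49, 0.0631, 0.3469]
orientation: [0.0, 0.077, 0.997, 0.0]
ft_force: [-0.6, -0.8, -0.5]
finger_gap: 0.0002
grasp_force: 0.0
```

```bash
python3 - <<'E'
from h import *
s=get_state(); print(P(s['position']),s['ft_force'])
c=camera_params('wrist'); a=snap('wrist','f.png'); u,v=proj(c,W((-.02,-.02,.06))).astype(int); print(u,v)
b=snap('scene','fs.png'); 
A=cv2.resize(a[max(v-60,0):max(v-60,0)+150,max(u-80,0):max(u-80,0)+200],(800,600))[:, :400] if 0 else cv2.resize(a[max(v-60,0):max(v-60,0)+120,max(u-70,0):max(u-70,0)+130],(400,370))
B=cv2.resize(b[210:310,250:360],(400,370)); cv2.imwrite('pics/fin.png',np.hstack([A,B])[:,:,::-1])
E
```

```text
[-0.04957756 -0.04041048  0.3468954 ] [-0.6222482  -0.77330131 -0.4658376 ]
340 266
```

View pics/fin.png

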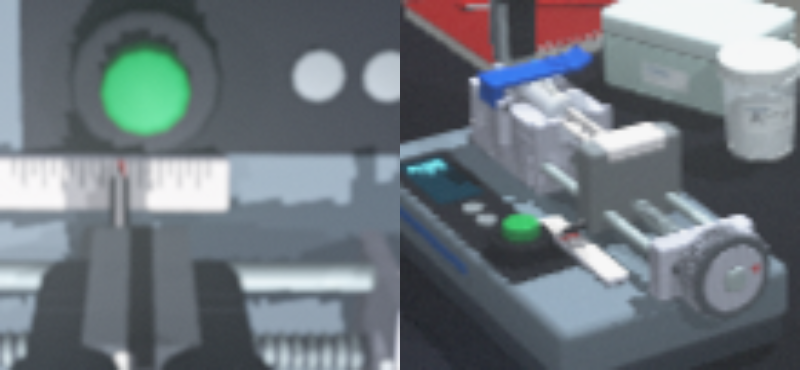

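Left crop: the pointer is under the red line at (122,168) and the button is out. Right crop: the clamp is level. I'll measure the button travel once more, since pressing again does no harm.

Call:
jog_arm --motion '[0, 0, 0.02, 0, 0, 0, 0.025, 0, 0, 0, 0.025, 0, 0, 0, 0.02, 0, 0, 0, 0.0085, 0, 0, 0, 0, 0, 0, 0, 0, 0]'

```text
time_s: 17.62
position: [0.4894, 0.063, 0.2468]
orientation: [-0.001, 0.077, 0.997, -0.0]
ft_force: [-1.6, -0.9, 1.9]
finger_gap: 0.0
grasp_force: 0.7
```

Call:
jog_arm --motion '[0, 0, 0.0012, 0, 0, 0, 0, 0, 0, 0, 0, 0]'

```text
time_s: 17.87
position: [0.4902, 0.063, 0.2467]
orientation: [0.0, 0.077, 0.997, 0.0]
ft_force: [-2.1, 0.1, 1.0]
finger_gap: -0.0
grasp_force: 0.8
```

Call:
jog_arm --motion '[0, 0, 0.0012, 0, 0, 0, 0, 0, 0, 0, 0, 0]'

```text
time_s: 18.12
position: [0.4903, 0.0631, 0.2454]
orientation: [0.0, 0.077, 0.997, 0.0]
ft_force: [-0.0, 0.5, 2.1]
finger_gap: -0.0001
grasp_force: 1.2
```

Call:
jog_arm --motion '[0, 0, 0.0025, 0, 0, 0, 0, 0, 0, 0, 0, 0]'

```text
time_s: 18.37
position: [0.4903, 0.0631, 0.2434]
orientation: [0.001, 0.077, 0.997, 0.0]
ft_force: [-1.4, -0.4, 8.9]
finger_gap: -0.0002
grasp_force: 4.1
```

The spring acts from 247 to 243 mm, a full 4 mm of travel. Withdrawing.

Call:
jog_arm --motion '[0, 0, -0.004, 0, 0, 0, -0.01, 0, 0, 0, -0.02, 0, 0, 0, -0.025, 0, 0, 0, -0.025, 0, 0, 0, -0.02, 0, 0, 0, 0, 0, 0, 0, 0, 0, 0, 0, 0, 0]'

```text
time_s: 19.12
position: [0.49, 0.063, 0.3461]
orientation: [-0.0, 0.077, 0.997, -0.0]
ft_force: [-0.1, 0.8, -0.4]
finger_gap: 0.0001
grasp_force: 0.0
```

```bash
python3 -c "
from station import *
print(get_state()['ft_force'],job_done())"
```

```text
the job is handed in; nothing more can be done
[-0.0673911   0.83122463 -0.42777329] None
```

The job is handed in at about 19 s, though no verdict came back: the clamp is fully down, the pointer is within about 1 mm of the red line, the start button was pressed to its stop (twice, the second time to check its travel) and is out again, and the arm is clear.

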